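# Stand the knocked-back desk speakers up

## Task

Two of the three small black desk speakers have been knocked backwards and lean against the units behind them. Reach behind the top of each leaning one and push it forward until it stands upright on its base again, on the spot and still square to the unit behind it: push only, do not lift, drag or topple it forward. Leave the third speaker and everything else on the desk where it is.

Things in the scene. Friction and masses are not known exactly. Their poses are not given: they have to be found in the camera images.
- speaker_a: black desk speaker, box 95 deep (x) x 110 wide (y) x 190 high (z), 0.55-0.95 kg; at first it leans with its back on the amp's top front edge. Origin: centre of underside; x out of its back, z out of its top. Pitch = backward lean, 0.66 at first, 0 upright; its top leans towards (cos yaw, sin yaw). Leaning under about 0.46 it drops onto its base by itself. Too wide to grip
- speaker_b: black desk speaker, box 95 deep (x) x 110 wide (y) x 190 high (z), 0.55-0.95 kg; at first it leans with its back on the interface's top front edge. Origin: centre of underside; x out of its back, z out of its top. Pitch = backward lean, 0.66 at first, 0 upright; its top leans towards (cos yaw, sin yaw). Leaning under about 0.46 it drops onto its base by itself. Too wide to grip
- speaker_c: third speaker of the same kind, already standing upright on the desk with nothing behind it: to be left alone; origin: centre of its underside
- speaker_a_heel (a point): middle of the rear bottom edge of speaker_a, on which it pivots: 47.5 behind its origin (rests on the desk)
- speaker_a_top (a point): middle of the rear top edge of speaker_a: 190 from its heel along its z. At first about 150 above the desk, overhanging the amp's front face by about 48, with free space behind and below it for the fingers
- speaker_b_heel (a point): middle of the rear bottom edge of speaker_b, on which it pivots: 47.5 behind its origin (rests on the desk)
- speaker_b_top (a point): middle of the rear top edge of speaker_b: 190 from its heel along its z. At first about 150 above the desk, overhanging the interface's front face by about 62, with free space behind and below it for the fingers
- amp: dark steel box 140 deep (x) x 190 wide (y) x 88 high, fixed, with 4 knobs on its front (-x) face. Origin: centre of its underside. Yaw equals that of the speaker leaning on it
- interface: grey box 140 deep (x) x 190 wide (y) x 70 high, fixed, with 6 knobs on its front (-x) face. Origin: centre of its underside. Yaw equals that of the speaker leaning on it
- disc_case: clear case 45 x 110 x 14 lying on top of the amp near its rear edge; origin: centre of its underside
- tuner: white slab 30 x 60 x 16 lying on top of the interface near its rear edge; origin: centre of its underside
- mug: white mug, radius 38, 92 high, on the desk; origin: centre of its underside
- jar: jar, radius 32, 85 high, on the desk; origin: centre of its underside
- cup: dark steel pen cup, radius 36, 80 high, holding a drumstick and a pen fixed in it (up to 166 high), on the desk; origin: centre of its underside
- metronome: wooden metronome, straight below and tapering to the top, base radius 36, 115 high, on the desk; origin: centre of its underside
Not all that is in view belongs to the job. Leave any purple look-alike of the speaker_b alone.

How it is judged:
By the outcome, as a careful person would: the job done as asked, in the order asked, and still so for the second after the job is handed in, with the robot touching nothing.
It also fails if it takes over 54 s, if anything falls off the work surface, if the arm or the gripper's body presses on something with over 40 N, if the wrist force passes 120 N, or if a joint passes its speed limit or range.

## Robot

A 6-joint arm with a two-finger parallel gripper is mounted at the origin on the work surface. World frame = base frame: x ahead of the robot, y to its left, z up, the work surface at z = 0. Lengths are in m, angles in degrees, forces in N, time in s.
With the tool pointing down it reaches from about 0.35 to 0.875 m from the base axis. Payload 4.2 kg.
Tool frame: the origin (TCP) lies midway between the tips of the shut fingers; the grasp point (between the pads) lies 19 mm behind it; z points along the fingers, y is the line along which they close (so a half turn about z gives the same grasp; the last joint's range is limited). The gripper opens to 87 mm and grips with 3 to 60 N. Pads are 19 mm wide; open, the fingers measure 117 mm over their backs; the gripper's body (75 mm by 190 mm) begins 51 mm behind the grasp point.
Start: joints at [-48.782, 22.042, 0.453, 0, -68.411, -14.817], TCP at [0.278, -0.56, 0.223] pointing down, gripper open.
Joint ranges: [-179.83, 179.83], [-69.29, 118.12], [-61.27, 80.66], [-181.25, 117.63], [-171.15, -9.14], [-177.46, 177.46]. Speed limits (degrees/s): [159.86, 159.86, 180, 180, 180, 180].

## Interface

Orientations are given as a 3x3 rotation matrix whose columns are the frame's x, y, z axes.
In Python, from station import * gives the robot as it stands.
- The arm moves only by the tool move_arm, never from a script. Its argument "targets" is text: rows parted by semicolons, each of 4 numbers parted by spaces: the shift along the world's x, y, z in units of 25 mm (1.0 is 25 mm), then the turn about the world's z in units of 5 degrees (1.0 is 5 degrees). In form: tx ty tz spin; .... A call has 1 to 10 rows; each row shifts and turns the commanded pose from where the row before left it; what a row does not reach is not made up. A row lasts 1/12 s, in which the tool goes at most 41.7 mm and 7.16 degrees, less where a joint would pass 70% of its speed; a pose out of reach is approached as far as the arm can. A call is refused whole if a number of a shift passes 1 or a number of a turn 1, either way. A call with a gripper value outside its range is refused whole. "gripper" is the finger opening in mm, from 0 to 87, set as the call begins (left out, the last holds). The fingers move at their own pace and stop on an object; the grip force is fixed at half the most. Time passes only in rows, so rows that do not move let the fingers close. It gives the time, the measured TCP pose, the force, the opening and the grip force at its end, in the units of the state.
- sense(): the state, without advancing time (a new reading comes with each control period).
- capture(name): name is "side" or "top"; returns a dict with "image" (480x640x3 uint8, blue, green, red), "fx", "fy", "cx", "cy" (pixels), "D" ([k1, k2, p1, p2, k3] as OpenCV has them; the pictures are not rectified), "world_from_camera" (4x4, takes a point from camera to world coordinates). Camera axes: x right, y up, looking along -z (the intrinsics and any distortion apply to the point x, -y, -z); pixel columns grow to the right and rows downward; lengths in m; the calibration is good to about 2 mm. A picture is of the moment at which its call begins. There is no depth.
- finish_job(): hands the job in; it is judged then, once.
The state is a dict: "time_s": time; "joints": joint angles; "joint_velocities": joint speeds; "effort": joint torques, N m; "tcp_pos": TCP position; "ee_rot": TCP orientation; "wrist_force": force on the tool from outside, world axes, zero at the start; "moment": the same for the moment, N m; "gripper_width": opening from 0.0 (shut) to 1.0 (fully open); "gripper_force": force on a finger pad.
Only numpy, scipy, OpenCV 4.12 (cv2) and the standard library are available. Lean on these libraries where they do the work, as an engineer would, in place of code of your own. Each camera call takes 0.05 s, during which the arm holds its last target. There are 200 camera calls.

## Working session

There is one attempt and no reset: what is moved stays moved. The work goes in short steps, Python scripts to look and compute and a tool call to move; the robot and the scene stay as the last step left them, time stands still between calls to the robot, and variables do not carry over. Pictures are saved under pics/ and viewed, at most 10 in all, crops included, and the job is handed in when it is done.

Besides the shell and the picture viewer there is one more tool, called after "Request:" by a JSON object that holds its "op" and its "data", one argument or row to a line. move_arm: Moves the arm, as the interface text tells. Its arguments: {"type":"object","properties":{"targets":{"type":"string"},"gripper":{"type":"number"}},"required":["targets"]}

```bash
mkdir -p pics
python3 - <<'E'
from station import *
import cv2, numpy as np, pickle
d={}
for n in("side","top"):
    c=capture(n); d[n]=c; cv2.imwrite(f"pics/{n}0.png",c["image"])
    print(n,c["fx"],c["fy"],c["cx"],c["cy"],c["D"]); print(np.round(c["world_from_camera"],3))
pickle.dump(d,open("c0.pkl","wb"))
s=sense();print(s["time_s"],s["tcp_pos"],s["ee_rot"],s["gripper_width"])
E
```

```text
side 462.47928187371485 462.47928187371485 328.6964482350359 237.70494516751364 [0.01264119 0.         0.         0.         0.        ]
[[-0.599  0.618 -0.509 -0.119]
 [-0.8   -0.449  0.397  0.424]
 [ 0.016  0.646  0.764  0.937]
 [ 0.     0.     0.     1.   ]]
top 556.258361257296 556.258361257296 311.12496564499537 230.8553165585428 [-0.08069344  0.          0.          0.          0.        ]
[[ 1.400e-02  9.990e-01 -3.800e-02  3.510e-01]
 [-1.000e+00  1.400e-02 -1.000e-03  3.000e-03]
 [-1.000e-03  3.800e-02  9.990e-01  1.462e+00]
 [ 0.000e+00  0.000e+00  0.000e+00  1.000e+00]]
0.1 [ 0.27768307 -0.55933258  0.22155278] [[-8.95756847e-01 -4.44543190e-01 -1.01152479e-03]
 [-4.44544320e-01  8.95755181e-01  1.73300305e-03]
 [ 1.35683873e-04  2.00201695e-03 -9.99997987e-01]] 1.0017106330698322
```

View pics/side0.png

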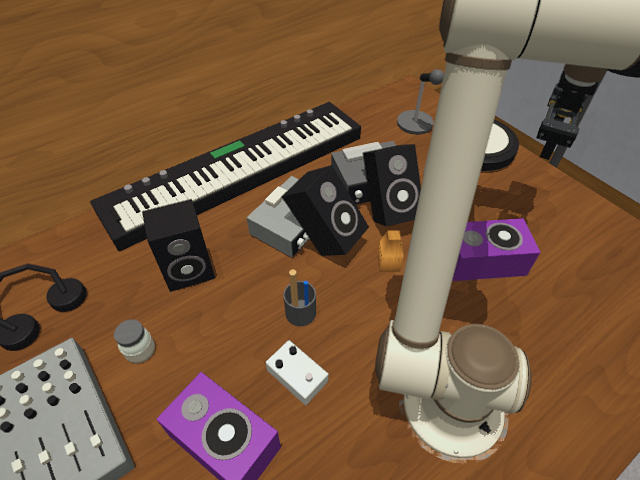

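View pics/top0.png

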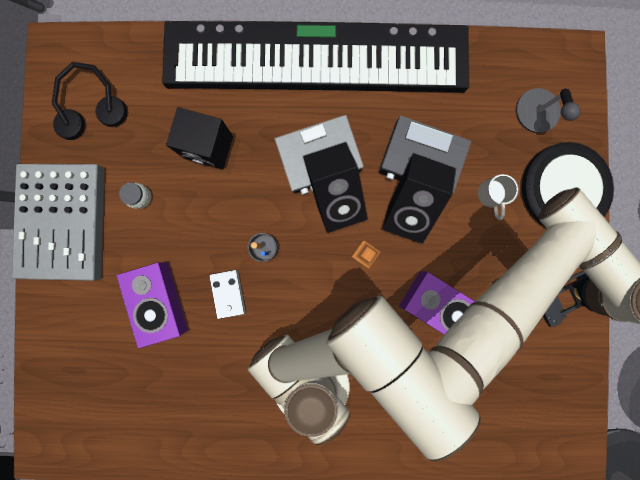

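The top view shows the following:
- **speaker_b candidates:** three things have this shape. The black one at (335,187) leans on the light-grey interface with the white tuner on it. The two purple ones lie at (150,305) and (437,300). The black one fits, and the purple ones are look-alikes.
- **speaker_a:** the black one at (420,197), leaning on the dark amp with the clear case on it.
- **speaker_c:** the black one at (200,138), standing upright with nothing behind it.

I'll confirm with an enlarged crop.

Run:
```python
import cv2,pickle
d=pickle.load(open("c0.pkl","rb"))
im=d["top"]["image"][105:250,265:480]
im=cv2.convertScaleAbs(im,alpha=1.5,beta=20)
im=cv2.resize(im,None,fx=3.7,fy=3.7,interpolation=cv2.INTER_CUBIC)
for k in range(270,480,20): cv2.putText(im,str(k),(int((k-265)*3.7),10),0,.35,(0,0,255)); cv2.line(im,(int((k-265)*3.7),12),(int((k-265)*3.7),18),(0,0,255))
for k in range(110,250,20): cv2.putText(im,str(k),(0,int((k-105)*3.7)),0,.35,(0,0,255))
cv2.imwrite("pics/crop.png",im)
```

```text
(no output)
```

View pics/crop.png

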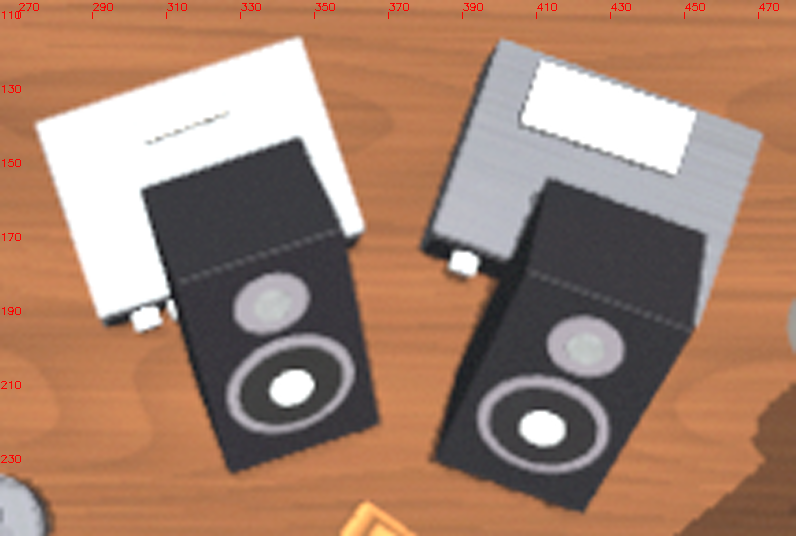

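The crop confirms it: the black speaker_b (crop 143–378, 138–472) leans on the light-grey interface, and the black speaker_a (432–706, 179–512) leans on the amp with the case. Neither is purple. Next I'll cast rays through the corners onto their known heights.

```bash
cat > h.py <<'E'
import cv2,pickle,numpy as np
def ray(c,px,z):
    K=np.array([[c["fx"],0,c["cx"]],[0,c["fy"],c["cy"]],[0,0,1]])
    u=cv2.undistortPoints(np.array(px,float).reshape(-1,1,2),K,np.array(c["D"]))[:,0]
    T=np.array(c["world_from_camera"]); d=np.c_[u[:,0],-u[:,1],-np.ones(len(u))]@T[:3,:3].T
    return T[:3,3]+d*((z-T[2,3])/d[:,2])[:,None]
E
python3 - <<'E'
from h import *
c=pickle.load(open("c0.pkl","rb"))["top"]
def f(n,p,z):
    w=ray(c,np.array(p)/3.7+[265,105],z); e=w[0]-w[1]
    print(n,np.round(w[:,:2],3).tolist(),"yaw",np.degrees(np.arctan2(-e[0],e[1])).round(1),"len",np.linalg.norm(e).round(3),"mid",w[:2,:2].mean(0).round(3))
f("A rear",[(548,179),(706,233)],.15);f("A fronttop",[(527,270),(694,328)],.208)
f("amp back",[(502,38),(762,133),(425,240)],.088)
f("B rear",[(143,188),(300,138)],.15);f("B fronttop",[(180,282),(344,228)],.208)
f("A frontbottom",[(432,461),(584,512)],.058);f("B fb",[(231,472),(378,423)],.058)
f("intf back",[(36,123),(302,37)],.07);f("intf front",[(103,318),(362,233)],.07)
E
```

```text
A rear [[0.589, -0.235], [0.556, -0.338]] yaw -17.9 len 0.108 mid [ 0.572 -0.287]
A fronttop [[0.522, -0.212], [0.488, -0.316]] yaw -18.2 len 0.109 mid [ 0.505 -0.264]
amp back [[0.696, -0.215], [0.634, -0.393], [0.557, -0.164]] yaw -19.1 len 0.188 mid [ 0.665 -0.304]
B rear [[0.579, 0.025], [0.613, -0.075]] yaw 18.6 len 0.106 mid [ 0.596 -0.025]
B fronttop [[0.511, 0.001], [0.546, -0.099]] yaw 19.1 len 0.106 mid [ 0.529 -0.049]
A frontbottom [[0.41, -0.173], [0.376, -0.278]] yaw -17.7 len 0.11 mid [ 0.393 -0.226]
B fb [[0.4, -0.036], [0.435, -0.136]] yaw 19.2 len 0.106 mid [ 0.418 -0.086]
intf back [[0.637, 0.1], [0.699, -0.081]] yaw 18.9 len 0.191 mid [0.668 0.01 ]
intf front [[0.504, 0.053], [0.564, -0.123]] yaw 19.1 len 0.186 mid [ 0.534 -0.035]
```

Request:
{"op": "move_arm", "data": {
  "targets": "0 0 1 0;0 0 1 0;0 0 1 -1;0.5 0.2 0.2 -1;1 0.8 0 -1;1 0.8 0 -1;1 0.8 0 -1;1 0.8 0 -1;1 0.8 0 -1;1 0.8 0 -1",
  "gripper": 50
}}

```text
time_s: 0.93
tcp_pos: [0.4412, -0.4335, 0.302]
ee_rot: [[-0.971, 0.239, -0.001], [0.239, 0.971, 0.001], [0.001, 0.001, -1.0]]
wrist_force: [0.8, -0.1, -0.1]
gripper_width: 0.58
gripper_force: 0.0
```

Request:
{"op": "move_arm", "data": {
  "targets": "1 0.8 0 -1;1 0.8 0 0;1 0.8 0 0;1 0.8 0 0;1 0.8 0 0;1 0.8 0 0;0.4 0.7 0 0;0 0 0 0;0 0 0 0;0 0 0 0"
}}

```text
time_s: 1.77
tcp_pos: [0.6, -0.2974, 0.3022]
ee_rot: [[-0.948, 0.319, -0.001], [0.319, 0.948, 0.0], [0.001, -0.0, -1.0]]
wrist_force: [-0.6, 0.0, -0.2]
gripper_width: 0.576
gripper_force: 0.0
```

Request:
{"op": "move_arm", "data": {
  "targets": "0 0 -1 0;0 0 -1 0;0 0 -1 0;0 0 -1 0;0 0 -0.8 0;0 0 -0.8 0;0 0 -0.7 0;0 0 -0.5 0;0 0 0 0;0 0 0 0"
}}

```text
time_s: 2.6
tcp_pos: [0.5995, -0.2983, 0.1323]
ee_rot: [[-0.947, 0.32, -0.001], [0.32, 0.947, -0.0], [0.001, -0.001, -1.0]]
wrist_force: [0.1, -0.1, 0.4]
gripper_width: 0.57
gripper_force: 0.0
```

Run:
```python
from station import *
import cv2
cv2.imwrite("pics/side1.png",cv2.resize(capture("side")["image"][80:300,230:530],None,fx=2.5,fy=2.5))
s=sense();print(s["tcp_pos"],s["wrist_force"])
```

```text
[ 0.60034216 -0.29838204  0.13348572] [0.27636811 0.19214461 0.62892757]
```

View pics/side1.png

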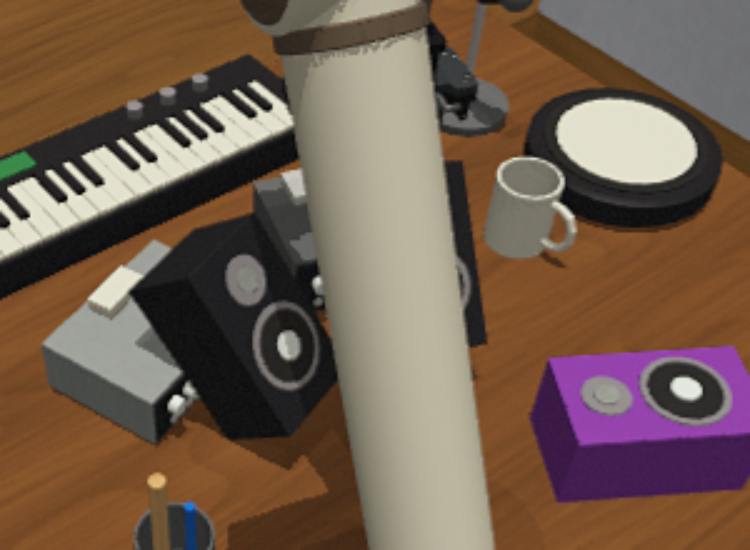

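The arm covers speaker_a (crop ~460,250) in this view. The forces are near zero, so the descent was clear, and I'll push slowly.

Request:
{"op": "move_arm", "data": {
  "targets": "-0.19 0.064 0 0;-0.19 0.064 0 0;-0.19 0.064 0 0;-0.19 0.064 0 0;-0.14 0.048 0 0;-0.14 0.048 0 0;-0.14 0.048 0 0;-0.14 0.048 0 0;-0.14 0.048 0 0;-0.14 0.048 0 0"
}}

```text
time_s: 3.48
tcp_pos: [0.5591, -0.2833, 0.1318]
ee_rot: [[-0.948, 0.319, -0.002], [0.319, 0.948, 0.001], [0.003, 0.0, -1.0]]
wrist_force: [0.1, 0.8, -0.6]
gripper_width: 0.573
gripper_force: 0.1
```

Request:
{"op": "move_arm", "data": {
  "targets": "-0.1 0.034 0 0;-0.1 0.034 0 0;-0.1 0.034 0 0;-0.1 0.034 0 0;-0.1 0.034 0 0;0 0 0 0"
}}

```text
time_s: 3.98
tcp_pos: [0.5473, -0.2792, 0.1325]
ee_rot: [[-0.948, 0.319, -0.001], [0.319, 0.948, 0.0], [0.001, 0.0, -1.0]]
wrist_force: [-0.2, 0.2, 0.3]
gripper_width: 0.573
gripper_force: 0.0
```

Run:
```python
from station import *
import cv2
cv2.imwrite("pics/top1.png",cv2.resize(capture("top")["image"][100:300,260:480],None,fx=2.7,fy=2.7))
```

```text
(no output)
```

View pics/top1.png

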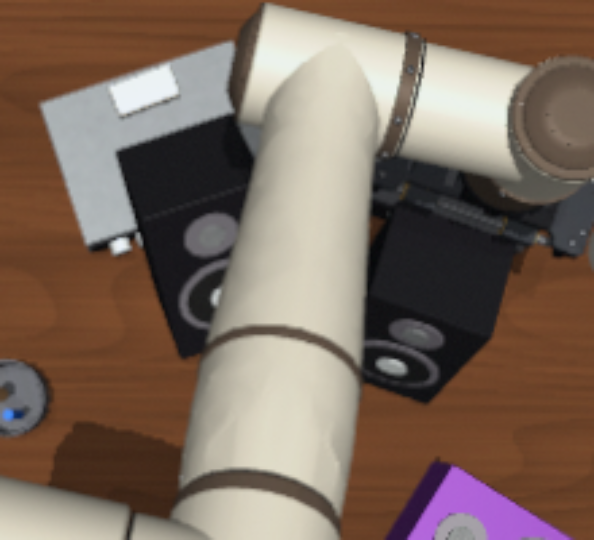

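Speaker_a (crop 370–515, 210–405) leans less now, but its front face still shows, so it may be mid-drop. I'll let time pass.

Request:
{"op": "move_arm", "data": {
  "targets": "0 0 0 0;0 0 0 0;0 0 0 0;0 0 0 0;0 0 0 0;0 0 0 0;0 0 0 0;0 0 0 0"
}}

```text
time_s: 4.7
tcp_pos: [0.5479, -0.2794, 0.1325]
ee_rot: [[-0.948, 0.319, -0.0], [0.319, 0.948, 0.0], [0.0, -0.0, -1.0]]
wrist_force: [0.1, 0.3, -0.7]
gripper_width: 0.577
gripper_force: 0.0
```

Run:
```python
from station import *
import cv2
cv2.imwrite("pics/top2.png",cv2.resize(capture("top")["image"][150:270,380:480],None,fx=4,fy=4))
```

```text
(no output)
```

View pics/top2.png

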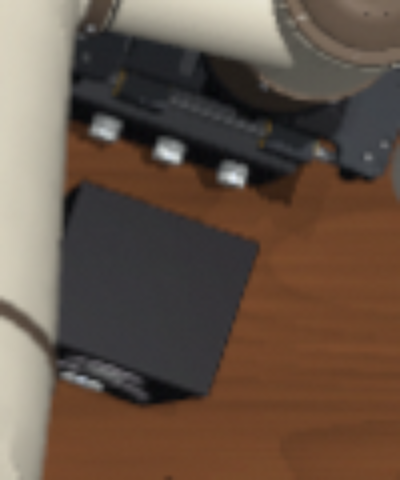

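Speaker_a now stands upright, with only a sliver of its front showing at crop (100,375). I'll retract and go to speaker_b.

Request:
{"op": "move_arm", "data": {
  "targets": "0.2 0 1 0;0 0 1 0;0 0 1 0;0 0 1 0;0 0 1 0;0 0 1 0;0.4 0.6 0.5 0.5;0.4 1 0 1;0.4 1 0 1;0.4 1 0 1"
}}

```text
time_s: 5.58
tcp_pos: [0.5932, -0.1886, 0.2955]
ee_rot: [[-1.0, 0.016, 0.001], [0.016, 1.0, 0.0], [-0.001, 0.0, -1.0]]
wrist_force: [0.3, -0.4, -1.6]
gripper_width: 0.573
gripper_force: 0.0
```

Request:
{"op": "move_arm", "data": {
  "targets": "0.4 1 0 1;0.4 1 0 1;0.4 1 0 1;0.44 1 0 1;0 1 0 0;0 1 0 0;0 1 0 0;0 0.96 0 0;0 0 0 0;0 0 0 0"
}}

```text
time_s: 6.42
tcp_pos: [0.6339, 0.0107, 0.295]
ee_rot: [[-0.945, -0.326, -0.0], [-0.326, 0.945, -0.0], [0.0, -0.0, -1.0]]
wrist_force: [0.1, -0.9, -0.3]
gripper_width: 0.575
gripper_force: 0.0
```

Request:
{"op": "move_arm", "data": {
  "targets": "-0.4 -1 0 0;0 0 -1 0;0 0 -1 0;0 0 -1 0;0 0 -1 0;0 0 -1 0;0 0 -0.8 0;0 0 -0.7 0;0 0 0 0;0 0 0 0"
}}

```text
time_s: 7.25
tcp_pos: [0.6236, -0.0166, 0.132]
ee_rot: [[-0.946, -0.323, -0.002], [-0.323, 0.946, -0.001], [0.002, -0.0, -1.0]]
wrist_force: [0.1, -0.2, 0.5]
gripper_width: 0.576
gripper_force: 0.0
```

Request:
{"op": "move_arm", "data": {
  "targets": "-0.19 -0.065 0 0;-0.19 -0.065 0 0;-0.19 -0.065 0 0;-0.19 -0.065 0 0;-0.14 -0.048 0 0;-0.14 -0.048 0 0;-0.14 -0.048 0 0;-0.14 -0.048 0 0;-0.14 -0.048 0 0;-0.14 -0.048 0 0"
}}

```text
time_s: 8.08
tcp_pos: [0.5827, -0.0294, 0.1319]
ee_rot: [[-0.946, -0.324, -0.002], [-0.324, 0.946, -0.0], [0.002, 0.001, -1.0]]
wrist_force: [0.4, -0.6, 0.0]
gripper_width: 0.572
gripper_force: 0.1
```

Request:
{"op": "move_arm", "data": {
  "targets": "-0.1 -0.034 0 0;-0.1 -0.034 0 0;-0.1 -0.034 0 0;-0.1 -0.034 0 0;-0.1 -0.034 0 0;0 0 0 0;0 0 0 0;0 0 0 0;0 0 0 0;0 0 0 0"
}}

```text
time_s: 8.92
tcp_pos: [0.5715, -0.0333, 0.1325]
ee_rot: [[-0.946, -0.324, 0.0], [-0.324, 0.946, 0.0], [-0.0, 0.0, -1.0]]
wrist_force: [-0.1, -0.3, 0.0]
gripper_width: 0.576
gripper_force: 0.0
```

Request:
{"op": "move_arm", "data": {
  "targets": "0 0 0 0;0 0 0 0;0 0 0 0"
}}

```text
time_s: 9.17
tcp_pos: [0.5715, -0.0333, 0.1325]
ee_rot: [[-0.946, -0.324, -0.0], [-0.324, 0.946, 0.0], [0.0, 0.0, -1.0]]
wrist_force: [0.3, 0.3, -0.1]
gripper_width: 0.574
gripper_force: 0.0
```

Run:
```python
from station import *
import cv2
cv2.imwrite("pics/top3.png",cv2.resize(capture("top")["image"][100:270,260:480],None,fx=3,fy=3))
```

```text
(no output)
```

View pics/top3.png

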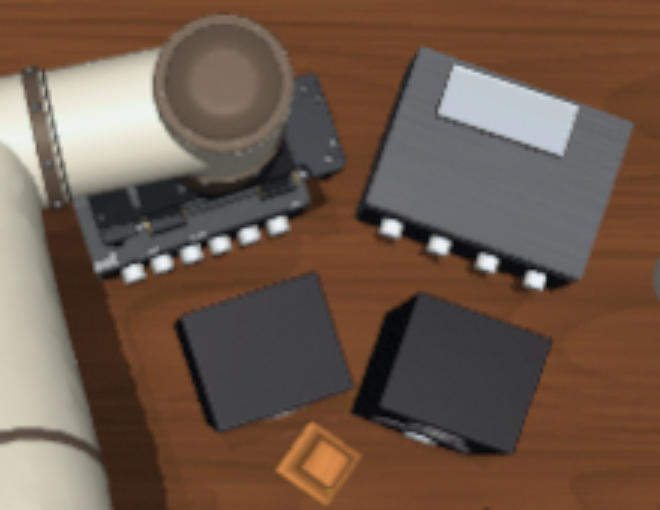

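Both speakers are upright: B's top is at crop (180–352, 273–430) and A's at (390–550, 293–453). I'll retract clear and check yaw and place.

Request:
{"op": "move_arm", "data": {
  "targets": "0.2 0 1 0;0 0 1 0;0 0 1 0;0 0 1 0;0 0 1 0;0 0 1 0;0 0 0.5 0;0 0 0 0;0 0 0 0"
}}

```text
time_s: 9.97
tcp_pos: [0.5764, -0.0332, 0.2953]
ee_rot: [[-0.946, -0.324, 0.001], [-0.324, 0.946, 0.001], [-0.001, 0.0, -1.0]]
wrist_force: [-0.1, -0.1, -1.4]
gripper_width: 0.576
gripper_force: 0.0
```

Run:
```python
from station import *
from h import *
c=capture("top"); cv2.imwrite("pics/top4.png",c["image"])
o=pickle.load(open("c0.pkl","rb"))["top"]["image"]
def f(n,p,h0,u):
    w=ray(c,np.array(p)/3+[260,100],.19); e=w[0]-w[1]
    m=w[:2,:2].mean(0)
    print(n,"yaw",np.degrees(np.arctan2(-e[0],e[1])).round(1),"rear mid",m.round(3),"expected heel",(np.array(h0)-.190*np.sin(.66)*np.array(u)).round(3))
f("A",[(420,293),(551,341)],(.572,-.287),(.947,-.321)); f("B",[(178,320),(316,273)],(.596,-.025),(.946,.325))
```

```text
A yaw -19.3 rear mid [ 0.461 -0.249] expected heel [ 0.462 -0.25 ]
B yaw 19.7 rear mid [ 0.474 -0.066] expected heel [ 0.486 -0.063]
```

View pics/top4.png

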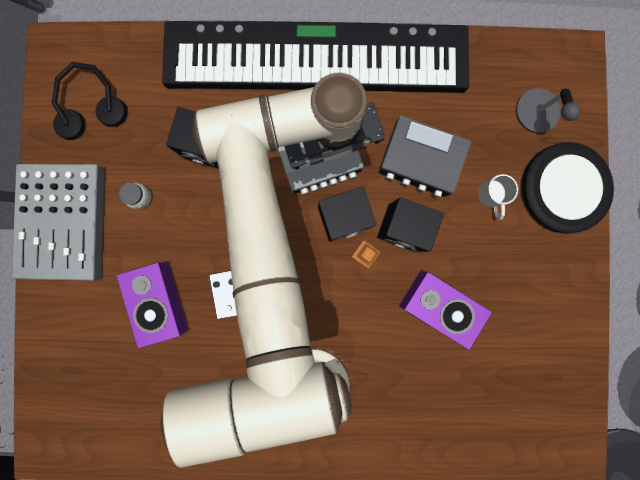

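Speaker_a is on its spot. Speaker_b reads 12 mm forward, so I'll move the arm out of the way and measure both views more carefully.

Request:
{"op": "move_arm", "data": {
  "targets": "0 -1 0 0;0 -1 0 0;0 -1 0 0;0 -1 0 0;0 -1 0 0;0 -1 0 0;0 -1 0 0;0 -1 0 0;0 -1 0 0;0 -1 0 0"
}}

```text
time_s: 10.85
tcp_pos: [0.5756, -0.2843, 0.2927]
ee_rot: [[-0.946, -0.324, -0.004], [-0.324, 0.946, 0.001], [0.003, 0.003, -1.0]]
wrist_force: [0.4, 1.0, 0.9]
gripper_width: 0.576
gripper_force: 0.0
```

Request:
{"op": "move_arm", "data": {
  "targets": "-1 -1 0 0;-1 -1 0 0;-1 -1 0 0;-1 -1 0 0;-1 -1 0 0;-1 -1 0 0;-1 -1 0 0;-1 -1 0 0;-1 -1 0 0;-1 -1 0 0"
}}

```text
time_s: 11.68
tcp_pos: [0.3246, -0.5338, 0.2929]
ee_rot: [[-0.946, -0.324, -0.002], [-0.324, 0.946, 0.003], [0.001, 0.004, -1.0]]
wrist_force: [1.1, -0.1, -0.3]
gripper_width: 0.574
gripper_force: 0.0
```

Run:
```python
from station import *
from h import *
d={n:capture(n) for n in("top","side")}; pickle.dump(d,open("c1.pkl","wb"))
o=pickle.load(open("c0.pkl","rb"))
a=cv2.resize(d["top"]["image"][175:275,305:455],None,fx=5.2,fy=5.2)[:300*2//2*1+220,:]
b=cv2.resize(d["side"]["image"][130:280,240:440],None,fx=4,fy=4)
a=cv2.convertScaleAbs(a,alpha=1.5,beta=20);b=cv2.convertScaleAbs(b,alpha=1.5,beta=20)
cv2.imwrite("pics/t5.png",a);cv2.imwrite("pics/s5.png",b);print(a.shape,b.shape)
```

```text
(520, 780, 3) (600, 800, 3)
```

View pics/s5.png

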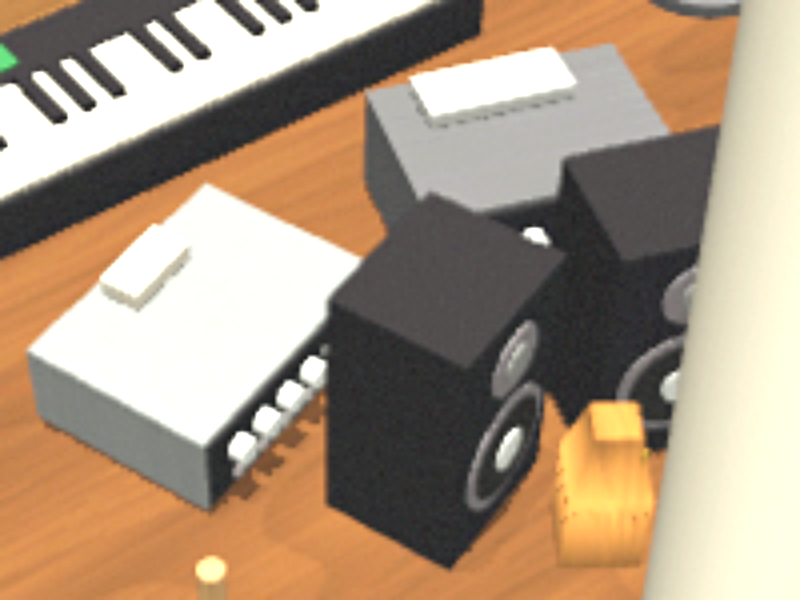

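View pics/t5.png

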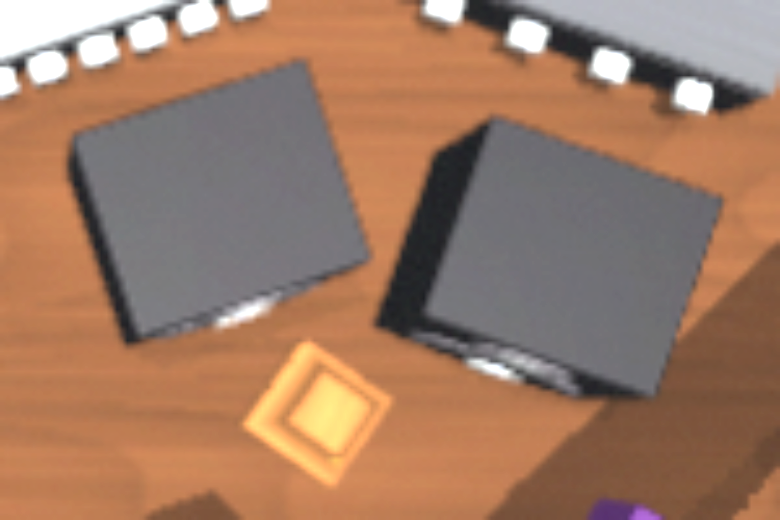

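Both stand clear of the metronome. B's left-side bottom corners in the side crop are at (328,505) and (450,567). Its rear top edge in the top crop runs (75,135)–(305,60), and A's runs (492,118)–(722,200).

Run:
```python
from h import *
d=pickle.load(open("c1.pkl","rb"));o=pickle.load(open("c0.pkl","rb"))
c=d["top"]
def f(n,p):
    w=ray(c,np.array(p)/5.2+[305,175],.19);e=w[0]-w[1]
    print(n,"yaw",np.degrees(np.arctan2(-e[0],e[1])).round(1),w[:,:2].mean(0).round(3))
f("A rear top",[(492,118),(722,200)]);f("B rear top",[(75,135),(305,60)]);f("B front top",[(140,335),(370,258)])
s=d["side"]; q=lambda p,z:ray(s,np.array(p)/4+[240,130],z)[:,:2].round(3).tolist()
print("B left bottom rear/front",q([(328,505),(450,567)],0),"left top",q([(330,300),(465,365)],.19))
print("top left from top cam",ray(c,np.array([(75,135),(140,335)])/5.2+[305,175],.19)[:,:2].round(3).tolist())
df=cv2.absdiff(c["image"],o["top"]["image"]).max(2)
for n,(x,y,w,h) in dict(C=(160,100,80,70),jar=(115,178,40,35),mug=(485,170,35,45),tuner=(298,120,30,24),case=(403,118,55,35),cup=(245,230,35,35),metro=(350,238,35,34)).items(): print(n,(df[y:y+h,x:x+w]>40).mean().round(3))
```

```text
A rear top yaw -18.7 [ 0.461 -0.249]
B rear top yaw 18.9 [ 0.485 -0.064]
B front top yaw 19.3 [ 0.398 -0.093]
B left bottom rear/front [[0.466, -0.012], [0.382, -0.044]] left top [[0.464, -0.011], [0.381, -0.041]]
top left from top cam [[0.468, -0.013], [0.38, -0.043]]
C 0.0
jar 0.0
mug 0.023
tuner 0.0
case 0.0
cup 0.0
metro 0.04
```

```bash
python3 -c "
from station import *
print(finish_job())"
```

```text
the job is handed in; nothing more can be done
None
```

I pushed speaker_a and speaker_b upright; each measures within about 2 mm of its spot and 1° of square to its unit. The arm was clear, nothing else had moved in the top view, and I handed the job in after about 12 s, but no verdict came back.

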